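# Hold a sample bottle in the label-reading nest

## Task

Take the amber sample bottle with the blue cap, lay it gently on its side in the reading nest with its foot end up against the blue stop block, then, with the fingertips, press it against the steel fence and the white bed at once with one firm diagonal push of about 15 to 20 newtons. Finish while holding it so: keep pushing and do not let go. Leave everything else on the bench where it is.

Things in the scene. Friction and masses are not known exactly. Their poses are not given: they have to be found in the camera images.
- bottle: the bottle to be read: amber glass with a white label and a BLUE cap, rigid, 0.10 to 0.21 kg, at first standing upright on the bench. Straight body 44 mm in diameter and 90 mm long, then a short neck (28 mm across) and a cap 36 mm in diameter, 18 mm high; 114 mm long in all. Origin at the centre of its foot, z axis along the bottle towards the cap
- nest: the reading nest, fixed to the bench: a trough 154 mm long (its y axis), 110 mm wide (its x axis), turned up to 14 degrees about the vertical. Origin on the bench under the middle; z up. Fence on its +x side (away from the robot), with a white reader box behind it (50 mm high, x = 70 to 130 mm); on its -x side a low lip, inner face at x = -55 mm, 8 mm thick, 20 mm high. The +y end is open
- stop_face (a point): middle of the working face of the blue stop block at the -y end of the nest (at x = 0, y = -69 mm, z = 30 mm in the nest's frame); the face looks to the nest's +y, the block is 110 mm wide, 16 mm thick and 40 mm high above the bench
- bed: the flat white bed (floor) of the nest, slick (low-friction plastic, about 0.15), x from -55 to +55 mm, its top 12 mm above the bench; its frame is that of the nest
- fence: the upright polished, slick steel fence of the nest, 12 mm thick, 170 mm long, 48 mm high above the bench (36 mm above the bed); its working face lies at x = +55 mm in the nest's frame, facing -x (the robot), so a bottle that lies against it has its axis at x = +33 mm, 34 mm above the bench; its frame is that of the nest
- spare: bystander: a second bottle of the same shape, with a WHITE cap, standing; leave it alone. It and the blue-capped bottle swap places at random and stand at least 110 mm apart. Origin at the centre of its foot
- rack: bystander: blue vial rack, 105 x 190 x 45 mm, with small vials standing up to 70 mm high, at the back of the bench; origin under its centre
- solvent: bystander: large clear solvent bottle with blue cap, 96 mm in diameter, 200 mm high; origin at the centre of its foot
- beaker: bystander: glass beaker, 72 mm in diameter, 90 mm high; origin at the centre of its foot
- washer: bystander: white plastic wash bottle with red cap, 60 mm in diameter, 150 mm high; origin at the centre of its foot
- tipbox: bystander: yellow pipette tip box with clear lid, 120 x 85 x 62 mm; origin under its centre
Not all that is in view belongs to the job. What is shaped like the bottle but green is not meant.

How it is judged (in metres and radians):
On the way:
1. the bottle lies on its side on the bed of the nest, foot towards the stop block (angle between bottle's own z axis and vertical between 1.45 and 1.69 rad and x of bottle in the frame of nest between -0.055 and 0.055 m and y of bottle in the frame of nest between -0.075 and -0.02 m and z of bottle in the frame of nest between 0.029 and 0.039 m and angle between the z axis of bottle and the y axis of nest, either way round below 0.4 rad), for 0.2 s.
At the end, for the whole second after the job is handed in: The bottle lies along the nest (within 4 degrees), foot within 8 mm of the stop block, at rest, against both fence and bed, fingers still pushing: over 6 N from the fingers, over 4 N on the fence and over 4 N on the bed together, all through the last second (contact force between bottle and fence above 4 N and contact force between bottle and bed above 4 N and contact force between the fingers and bottle above 6 N and angle between bottle's own z axis and vertical between 1.5 and 1.64 rad and angle between the z axis of bottle and the y axis of nest, either way round below 0.07 rad and x of bottle in the frame of nest above 0.029 m and z of bottle in the frame of nest between 0.03 and 0.038 m and y of bottle in the frame of nest between -0.073 and -0.061 m and linear speed of bottle below 0.02 m/s); the arm keeps its last pose, push and grip.
It fails at once if a bystander is shifted by more than 20 mm (distance of any of spare, rack, solvent, beaker, washer, tipbox from where it was at the start of the episode above 0.02 m).
It fails at once if the glass bottle is slammed or crushed against bed or fence (over 80 N) (contact force between bottle and fence above 80 N or contact force between bottle and bed above 80 N).
It also fails if it takes over 67 s, if anything falls off the work surface, if the arm or the gripper's body presses on something with over 40 N, if the wrist force passes 120 N, or if a joint passes its speed limit or range.

## Robot

A 6-joint arm with a two-finger parallel gripper is mounted at the origin on the work surface. World frame = base frame: x ahead of the robot, y to its left, z up, the work surface at z = 0. Lengths are in mm, angles in rad, forces in N, time in s.
With the tool pointing down it reaches from about 400 to 925 mm from the base axis. Payload 12.5 kg.
Tool frame: the origin (TCP) lies midway between the tips of the shut fingers; the grasp point (between the pads) lies 19 mm behind it (env.pinch_z is the z of the grasp point in the tool frame, in mm); z points along the fingers, y is the line along which they close (so a half turn about z gives the same grasp; the last joint's range is limited). The gripper opens to 95 mm and grips with 3 to 60 N. Pads are 20 mm wide; open, the fingers measure 119 mm over their backs; the gripper's body (75 mm by 180 mm) begins 59 mm behind the grasp point.
Start: joints at [1.021, 0.491, 1.559, -0, 1.092, -0.106], TCP at [268.347, 564.481, 193.861] pointing down, gripper open.
Joint ranges: [-3.1, 3.1], [-0.84, 2.19], [0.05, 2.79], [-1.13, 4.28], [0.06, 2.93], [-2.69, 2.69]. Speed limits (rad/s): [2.22, 2.22, 2.79, 3.14, 3.14, 3.14].

## Interface

Orientations are given as [roll, pitch, yaw] about the fixed x, y, z axes, in that order (R = Rz(yaw) Ry(pitch) Rx(roll)).
In Python, from cell import env, eyes gives the robot as it stands.
- The arm moves only by the shell command python3 -m inch 'ROWS'. ROWS is JSON, a list of rows, each a list of 3 entries, a list of its own where there are three numbers: the shift along the tool's x, y, z in units of 60 mm (1.0 is 60 mm), then the turn about the tool's z in units of 5 degrees (1.0 is 5 degrees), then the closure, from -1 (fully open) to 1 (shut). In form: [[[tx, ty, tz], turn, claw], ...]. A call has exactly 10 rows; each row shifts and turns the commanded pose from where the row before left it, along the tool's axes as they then stand; what a row does not reach is not made up. A row lasts 1/8 s, in which the tool goes at most 62.5 mm and 10.7 degrees, less where a joint would pass 70% of its speed; a pose out of reach is approached as far as the arm can. A call is refused whole if a number of a shift passes 1 or a number of a turn 1, either way. A call with a gripper value outside its range is refused whole. The fingers move at their own pace and stop on an object; the grip force is fixed at half the most. Time passes only in rows, so rows that do not move let the fingers close, or fill a call up. It gives the time, the measured TCP pose, the force, the opening and the grip force at its end, in the units of the state.
- env.state(): the state, without advancing time (a new reading comes with each control period).
- eyes.read_camera(name): name is "side" or "top"; returns a dict with "pixels" (480x640x3 uint8, red, green, blue), "fx", "fy", "cx", "cy" (pixels), "extrinsics" (4x4, takes a point from world to camera coordinates). Camera axes: x right, y down, z forward; pixel columns grow to the right and rows downward; lengths in mm; the calibration is good to about 2 mm. A picture is of the moment at which its call begins. There is no depth.
- env.job_done(): hands the job in; it is judged then, once.
Trained networks look in a picture, given as the dict that the camera call returned (one of the last four; its "shot" number tells which), for a name from the list of things; names that differ only in an ending like _2 or _b are one class to them, and where a whole thing is asked for, a point or a joint stands for the part that bears it (a point fixed in the world has none). Each returns a list of dicts, best first, with "score" (0 to 1); they miss things now and then, are a little off and sometimes report something else, mostly with a low value. They report only what shows in the picture. A call takes as long as a camera call. They do not tell look-alikes from the thing itself.
- eyes.boxes_of(name, picture): "centre" ([row, column] in pixels, amid what is visible of it).
- eyes.cut_out(name, picture): "mask" (480x640 bool, what is visible of it) and "centre" ([row, column] in pixels, amid what is visible of it).
- eyes.spot_point(name, picture): "centre" ([row, column] in pixels: a listed point, or the origin of a listed thing).
The state is a dict: "t": time; "joints": joint angles; "qvel": joint speeds; "tau": joint torques, N m; "eef_pos": TCP position; "tcp_rot": TCP orientation; "ft_force": force on the tool from outside, world axes, zero at the start; "moment": the same for the moment, N m; "opening": opening from 0.0 (shut) to 1.0 (fully open); "grip_force": force on a finger pad.
Only numpy, scipy, OpenCV 4.12 (cv2) and the standard library are available. Lean on these libraries where they do the work, as an engineer would, in place of code of your own. Each camera call takes 0.05 s, during which the arm holds its last target. There are 200 camera calls.

## Working session

There is one attempt and no reset: what is moved stays moved. The work goes in short steps, Python scripts to look and compute and a shell command to move; the robot and the scene stay as the last step left them, time stands still between calls to the robot, and variables do not carry over. Pictures are saved under pics/ and viewed, at most 10 in all, crops included, and the job is handed in when it is done.

```bash
ls; mkdir -p pics
cat > h.py <<'E'
import numpy as np, cv2
from cell import env, eyes
def ray(p,rc):
    E=np.array(p["extrinsics"]);R=E[:3,:3];t=E[:3,3]
    d=R.T@np.array([(rc[1]-p["cx"])/p["fx"],(rc[0]-p["cy"])/p["fy"],1.]);return -R.T@t,d
def atz(p,rc,z):
    o,d=ray(p,rc);return o+d*(z-o[2])/d[2]
def proj(p,X):
    E=np.array(p["extrinsics"]);c=E[:3,:3]@np.array(X,float)+E[:3,3]
    return [p["fy"]*c[1]/c[2]+p["cy"],p["fx"]*c[0]/c[2]+p["cx"]]
def save(p,n,crop=None,s=1):
    a=p["pixels"][:,:,::-1]
    if crop: a=a[crop[0]:crop[1],crop[2]:crop[3]]
    cv2.imwrite("pics/"+n,cv2.resize(a,None,fx=s,fy=s,interpolation=cv2.INTER_CUBIC))
E
python3 - <<'E'
from h import *
np.set_printoptions(precision=1,suppress=True)
s=env.state();print(s["t"],s["eef_pos"],s["tcp_rot"],env.pinch_z,s["opening"],s["ft_force"])
for c in ["top","side"]:
    p=eyes.read_camera(c);save(p,c+"0.png");print(c,ray(p,[240,320]))
    for n in ["bottle","spare","nest","stop_face","rack","solvent","beaker","washer","tipbox"]:
        z=30 if n=="stop_face" else 0
        print(n,[(round(r["score"],2),np.array(r["centre"]),atz(p,r["centre"],z)[:2]) for r in eyes.spot_point(n,p)[:3]])
E
```

```text
pics
0.0 [268.2 564.2 193.3] [-3.1 -0.   2.7] -18.8 1.0031727878501182 [-0.6  0.4 -0.3]
top (array([ 354.1,   19.9, 1366.5]), array([ 0.2, -0. , -1. ]))
bottle [(0.73, array([289. , 255.2]), array([455.8, 144. ])), (0.53, array([328.2, 234.5]), array([357.3, 193.4]))]
spare [(0.62, array([266.8, 190.7]), array([510.8, 309.2]))]
nest [(0.8, array([250.4, 388.8]), array([ 557.8, -196.6]))]
stop_face [(0.72, array([248. , 418.7]), array([ 560.1, -267.4])), (0.2, array([263.4, 191.6]), array([515.9, 301. ]))]
rack [(0.9, array([168.8, 300.6]), array([772.4,  32.4]))]
solvent [(0.68, array([181.7, 197.9]), array([734.3, 300. ]))]
beaker [(0.95, array([314.8, 478.8]), array([ 395.3, -422.1]))]
washer [(0.91, array([203. , 474.8]), array([ 685.1, -423.8]))]
tipbox [(0.97, array([228.1, 136.6]), array([609.6, 452.1]))]
side (array([ 120.8, -741.1,  729.3]), array([ 0.4,  0.7, -0.6]))
bottle [(0.95, array([250.2, 228.1]), array([369.1, 185.1])), (0.61, array([247.6, 263.8]), array([450. , 150.9])), (0.6, array([230.9, 396.8]), array([780.1,  43.8]))]
spare [(0.56, array([212.1, 263.1]), array([512.9, 298.6]))]
nest [(0.72, array([319.7, 383. ]), array([ 566.4, -197.6]))]
stop_face [(0.76, array([337.9, 404. ]), array([ 555.6, -279. ]))]
rack [(0.89, array([232.3, 403.1]), array([790.6,  30.6]))]
solvent [(0.57, array([187.3, 334.2]), array([750.7, 316. ]))]
beaker [(0.61, array([444.4, 373.5]), array([ 393.7, -416.4]))]
washer [(0.88, array([370.7, 505.9]), array([ 690.6, -418.1])), (0.48, array([334.3, 407.3]), array([ 585.8, -254.9]))]
tipbox [(0.76, array([176.3, 273. ]), array([620.1, 467. ]))]
```

View pics/top0.png

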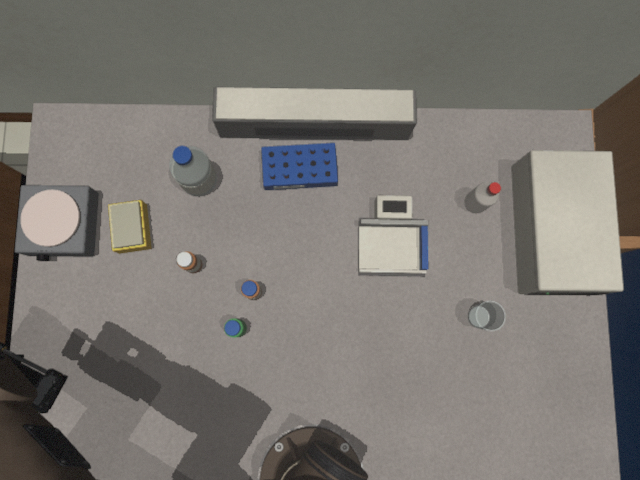

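View pics/side0.png

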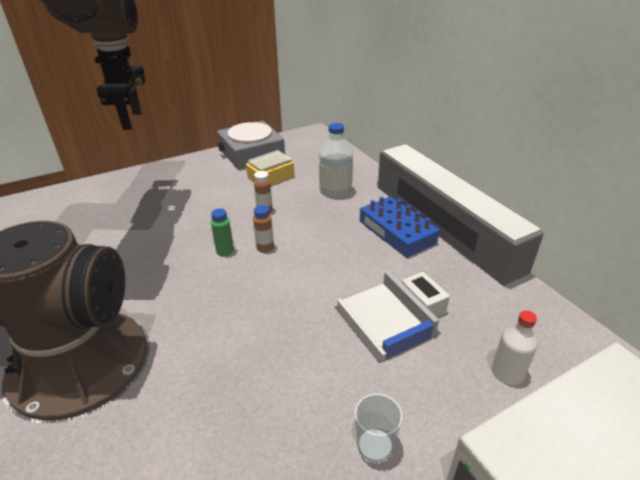

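The top view has the amber blue-capped bottle at about (row 289, col 251). The green look-alike is at (327, 235), the white-capped spare at (261, 188), and the nest at about (247, 393) with its blue stop on the right. The side view agrees. The next step is to fit the nest and bottle poses precisely.

```bash
cat > fit.py <<'E'
from h import *
from scipy.optimize import minimize
np.set_printoptions(precision=2,suppress=True)
def boxpts(x0,x1,y0,y1,z0,z1): return [(x,y,z) for x in(x0,x1) for y in(y0,y1) for z in(z0,z1)]
def hull(p,B,q):
    c,s=np.cos(q[2]),np.sin(q[2])
    uv=np.array([proj(p,(q[0]+c*x-s*y,q[1]+s*x+c*y,z))[::-1] for x,y,z in B])
    return cv2.convexHull(uv.astype(np.float32))
K=4
def sil(p,B,q,win):
    m=np.zeros(((win[1]-win[0])*K,(win[3]-win[2])*K),np.uint8)
    h=(hull(p,B,q)+0.5-np.array([win[2],win[0]]))*K*16
    cv2.fillConvexPoly(m,h.round().astype(np.int32),255,shift=4)
    return cv2.resize(m,None,fx=1/K,fy=1/K,interpolation=cv2.INTER_AREA)/255.
STOP=boxpts(-55,55,-85,-69,0,40)
P={c:eyes.read_camera(c) for c in("top","side")}
win={"top":(205,290,345,445),"side":(260,370,325,465)}
M={}
for c,p in P.items():
    w=win[c];a=p["pixels"][w[0]:w[1],w[2]:w[3]].astype(float)
    hsv=cv2.cvtColor(p["pixels"],cv2.COLOR_RGB2HSV)[w[0]:w[1],w[2]:w[3]]
    M[c]=((hsv[...,0]>100)&(hsv[...,0]<130)&(hsv[...,1]>100)).astype(float)
    print(c,M[c].sum(),p["fx"])
    for n in("bed","fence","nest"):
        r=eyes.cut_out(n,p)
        if r: 
            m=r[0]["mask"];print(n,r[0]["score"],m.sum(),r[0]["centre"]); np.save(f"m_{c}_{n}.npy",m)
    save(p,c+"_nest.png",w,4 if c=="side" else 5)
def cost(q,cs=("top","side")): return sum(np.abs(sil(P[c],STOP,q,win[c])-M[c]).sum()/M[c].sum() for c in cs)
for cs in (("top",),("side",),("top","side")):
    best=min((minimize(cost,[560,-196,y0],args=(cs,),method="Nelder-Mead",options=dict(initial_simplex=np.array([[560,-196,y0],[570,-196,y0],[560,-186,y0],[560,-196,y0+.1]]))) for y0 in(-.15,-.05,.05,.15)),key=lambda r:r.fun)
    print(cs,best.x,best.fun)
# bottle: cap & body
for c,p in P.items():
    for n in("bottle","spare"):
        for r in eyes.cut_out(n,p)[:3]:
            m=r["mask"];ys,xs=np.nonzero(m);print(c,n,round(r["score"],2),r["centre"],ys.min(),ys.max(),xs.min(),xs.max(),p["pixels"][m].mean(0))
E
python3 fit.py
```

```text
top 256.0 538.4957246980313
bed 0.94 2529 [248.7, 386.9]
fence 0.96 448 [223.6, 389.8]
nest 0.68 4895 [239.1, 390.2]
side 399.0 476.7378203954895
bed 0.65 2437 [312.5, 381.7]
fence 0.79 1057 [300.3, 410.4]
nest 0.68 6199 [312.8, 395.8]
('top',) [ 570.87 -204.94   -0.08] 0.7206188725490197
('side',) [ 572.1  -186.38    0.13] 1.448690353334316
('top', 'side') [ 565.73 -202.29    0.  ] 2.382582259877635
top bottle 0.78 [288.5, 254.5] 280 299 241 261 [ 92.85  96.17 116.68]
top bottle 0.64 [327.3, 233.8] 318 336 224 246 [ 70.94  99.67 114.55]
top spare 0.86 [262.1, 189.2] 251 272 176 201 [144.54 135.08 125.82]
top spare 0.5 [197.6, 478.2] 181 212 464 499 [127.34 109.54 104.06]
side bottle 0.78 [231.3, 262.1] 206 251 253 272 [103.03  92.88  94.16]
side bottle 0.67 [231.5, 224.0] 208 254 211 233 [63.43 94.79 82.46]
side spare 0.77 [191.0, 259.8] 171 209 254 271 [137.98 122.69 110.02]
```

View pics/top_nest.png

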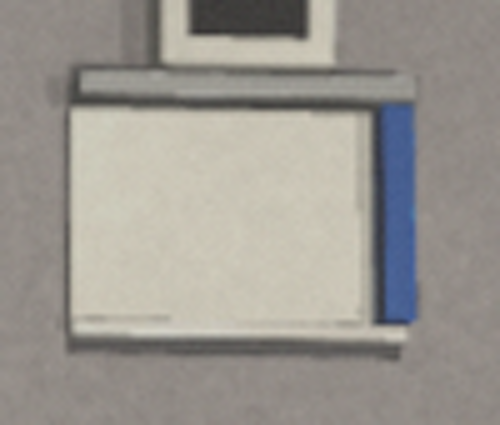

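View pics/side_nest.png

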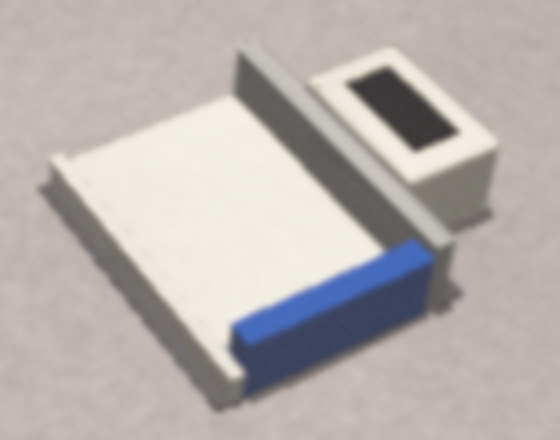

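The crops show the nest clearly. In the top crop the blue stop's top face runs (381,103)–(416,322), and the fence top runs (80,68)–(413,100). In the side crop the stop's top corners are (234,325) and (433,262), and the fence top runs (236,52)–(452,240). I'll fit the nest pose to these corners.

```bash
cat > fit2.py <<'E'
from h import *
from scipy.optimize import least_squares
np.set_printoptions(precision=2,suppress=True)
P={c:eyes.read_camera(c) for c in("top","side")}
L={"top":(205,345,5,[((55,-69,40),(381,103)),((55,-85,40),(413,103)),((-55,-85,40),(416,322)),((-55,-69,40),(385,322)),((67,85,48),(80,68)),((67,-85,48),(413,72)),((55,-85,48),(413,100)),((55,85,48),(80,97))]),
"side":(260,325,4,[((-55,-69,40),(234,325)),((-55,-85,40),(247,343)),((55,-69,40),(415,240)),((55,-85,40),(433,262)),((-55,-85,0),(248,392)),((55,85,48),(236,52)),((67,85,48),(250,43)),((67,-85,48),(452,240)),((55,-85,48),(437,247))])}
def res(q,cs):
    c,s=np.cos(q[2]),np.sin(q[2]);o=[]
    for k in cs:
        r0,c0,S,pts=L[k]
        for (x,y,z),(u,v) in pts:
            a=proj(P[k],(q[0]+c*x-s*y,q[1]+s*x+c*y,z));o+=[a[0]-((v+.5)/S-.5+r0),a[1]-((u+.5)/S-.5+c0)]
    return np.array(o)
for cs in(("top",),("side",),("top","side")):
    r=least_squares(res,[560,-196,0],args=(cs,));print(cs,r.x,np.degrees(r.x[2]),np.sqrt(np.mean(r.fun**2)));
print(r.fun.reshape(-1,2))
# bottles: cap centre (z=114) by blue colour within mask, body box
for k,w in(("top",(270,305,235,270)),("side",(195,260,245,280)),("top",(240,280,170,210)),("side",(165,215,245,280))):
    p=P[k];a=cv2.cvtColor(p["pixels"],cv2.COLOR_RGB2HSV)[w[0]:w[1],w[2]:w[3]]
    m=(a[...,0]>100)&(a[...,0]<130)&(a[...,1]>110)
    if m.sum():
        y,x=np.nonzero(m);cc=[y.mean()+w[0],x.mean()+w[2]];print(k,m.sum(),np.array(cc),atz(p,cc,112 if k=="top" else 106))
s=env.state();print(s["tcp_rot"],s["joints"])
E
python3 fit2.py
```

```text
('top',) [ 562.42 -202.48   -0.01] -0.40968703707803794 0.44622678849370295
('side',) [ 565.13 -201.07   -0.  ] -0.08333882636369913 0.8689790739875264
('top', 'side') [ 563.84 -201.96   -0.  ] -0.1958938220189644 0.8416680600427325
[[-0.76 -0.33]
 [-0.67 -0.39]
 [-1.02  0.04]
 [-1.1  -0.19]
 [ 0.1  -0.92]
 [ 0.21  0.22]
 [-0.69  0.33]
 [-1.   -0.9 ]
 [ 0.   -1.38]
 [ 1.28  0.32]
 [ 0.03 -0.57]
 [-0.22  0.19]
 [ 2.95 -1.53]
 [-0.58 -0.52]
 [-0.1   0.49]
 [ 0.18  0.82]
 [ 0.68 -0.25]]
top 157 [288.09 248.79] [449.41 148.77 112.  ]
side 122 [210.11 261.16] [455.38 157.58 106.  ]
side 114 [209.74 261.22] [456.15 158.97 106.  ]
[3.14 0.   2.7 ] [ 1.02  0.49  1.56 -0.    1.09 -0.11]
```

```bash
python3 -m inch '[[[-0.57,-0.49,0],0,-1],[[-0.57,-0.49,0],0,-1],[[-0.57,-0.49,0],0,-1],[[-0.57,-0.49,0],0,-1],[[-0.57,-0.49,0],0,-1],[[-0.57,-0.49,0],0,-1],[[-0.57,-0.49,0],0,-1],[[-0.57,-0.49,0],0,-1],[[-0.58,-0.5,0],0,-1],[[-0.58,-0.5,0],0,-1]]'
```

```text
t: 2.95
eef_pos: [452.1, 149.1, 194.0]
tcp_rot: [3.141, 0.0, 2.698]
ft_force: [0.3, -0.0, 0.5]
opening: 1.003
grip_force: 0.0
```

```bash
python3 -m inch '[[[0,0,0.5],0,-1],[[0,0,0.5],0,-1],[[0,0,0.5],0,-1],[[0,0,0.4],0,-1],[[0,0,0.3],0,-1],[[0,0,0.13],0,-1],[[0,0,0],0,-1],[[0,0,0],0,1],[[0,0,0],0,1],[[0,0,0],0,1]]'; python3 -m inch '[[[0,0,0],0,1],[[0,0,0],0,1],[[0,0,0],0,1],[[0,0,0],0,1],[[0,0,0],0,1],[[0,0,-0.1],0,1],[[0,0,-0.2],0,1],[[0,0,-0.3],0,1],[[0,0,-0.3],0,1],[[0,0,-0.3],0,1]]'
python3 - <<'E'
from h import *
p=eyes.read_camera("side");save(p,"grasp.png",(80,300,150,400),2.4)
E
```

```text
t: 4.2
eef_pos: [451.7, 150.6, 54.4]
tcp_rot: [3.141, 0.001, 2.698]
ft_force: [-0.5, -0.8, -0.2]
opening: 0.741
grip_force: 0.0
t: 5.45
eef_pos: [451.5, 150.5, 127.4]
tcp_rot: [3.141, 0.0, 2.698]
ft_force: [-0.1, 0.0, -2.0]
opening: 0.459
grip_force: 30.0
```

View pics/grasp.png

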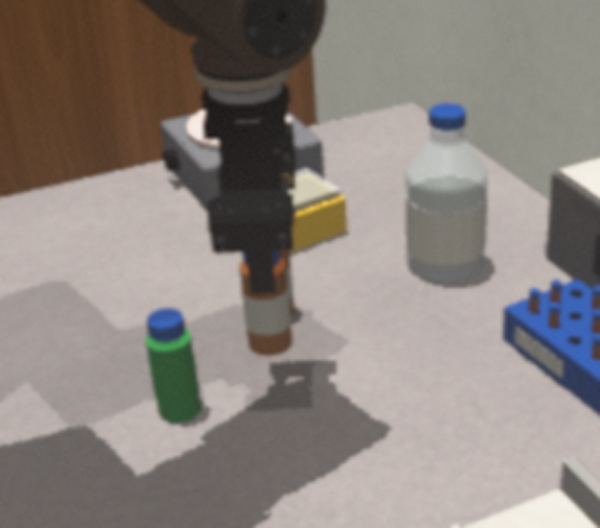

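The bottle is gripped at about 73 mm from its foot and weighs about 2 N. My plan is to turn the tool so the closing line runs along the nest's x. I'll then use the outside of the stop block to pivot the bottle in the pads, since the tool itself can't tilt.

```bash
python3 -m inch '[[[0,0,-0.1],1,1],[[0,0,-0.1],1,1],[[0,0,-0.1],1,1],[[0,0,-0.1],1,1],[[0,0,-0.1],1,1],[[0,0,-0.1],1,1],[[0,0,-0.1],1,1],[[0,0,0],1,1],[[0,0,0],1,1],[[0,0,0],1,1]]'; python3 -m inch '[[[0,0,0],0.98,1],[[0,0,0],0.98,1],[[0,0,0],0.98,1],[[-0.5,0.2,0],0,1],[[-0.8,0.25,0],0,1],[[-0.8,0.25,0],0,1],[[-0.8,0.25,0],0,1],[[-0.8,0.25,0],0,1],[[-0.8,0.25,0],0,1],[[-0.5,0.2,0],0,1]]'
```

```text
t: 6.75
eef_pos: [451.4, 150.5, 168.3]
tcp_rot: [3.141, -0.0, 1.822]
ft_force: [0.3, -0.2, -1.6]
opening: 0.453
grip_force: 30.0
t: 8.0
eef_pos: [550.1, -151.9, 168.1]
tcp_rot: [3.141, 0.0, 1.567]
ft_force: [0.7, 1.3, -0.7]
opening: 0.455
grip_force: 30.0
```

```bash
python3 -m inch '[[[-0.7,0.06,0],0,1],[[-0.8,0.06,0],0,1],[[-0.8,0.06,0],0,1],[[-0.5,0.06,0],0,1],[[0,0,0],0,1],[[0,0,0.4],0,1],[[0,0,0.5],0,1],[[0,0,0.5],0,1],[[0,0,0.3],0,1],[[0,0,0.07],0,1]]'
python3 - <<'E'
from h import *
p=eyes.read_camera("side");save(p,"stop.png",(180,440,280,560),2.1)
E
```

```text
t: 9.25
eef_pos: [563.7, -317.0, 61.1]
tcp_rot: [-3.14, -0.001, 1.569]
ft_force: [0.6, 0.5, -1.0]
opening: 0.455
grip_force: 30.0
```

View pics/stop.png

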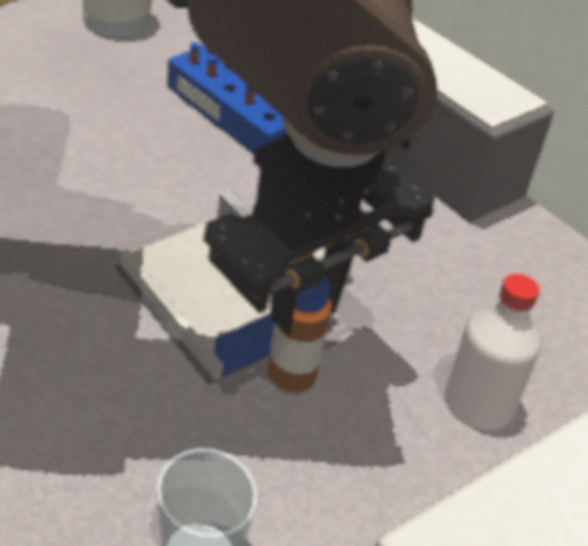

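The bottle hangs upright just outside the stop block, with its foot at about crop (290,380). I'll push it slowly toward +y.

```bash
python3 -m inch '[[[0.05,0,0],0,1],[[0.05,0,0],0,1],[[0.05,0,0],0,1],[[0.05,0,0],0,1],[[0.05,0,0],0,1],[[0.05,0,0],0,1],[[0.05,0,0],0,1],[[0.05,0,0],0,1],[[0,0,0],0,1],[[0,0,0],0,1]]'
```

```text
t: 10.55
eef_pos: [564.5, -294.4, 62.4]
tcp_rot: [3.14, 0.001, 1.569]
ft_force: [0.4, -5.7, 4.2]
opening: 0.455
grip_force: 30.0
```

```bash
python3 -m inch '[[[0.05,0,0],0,1],[[0.05,0,0],0,1],[[0.05,0,0],0,1],[[0.05,0,0],0,1],[[0.05,0,0],0,1],[[0.05,0,0],0,1],[[0.05,0,0],0,1],[[0,0,0],0,1],[[0,0,0],0,1],[[0,0,0],0,1]]'
python3 - <<'E'
from h import *
p=eyes.read_camera("side");save(p,"tilt.png",(180,440,280,560),2.1)
E
```

```text
t: 11.8
eef_pos: [563.9, -272.6, 61.7]
tcp_rot: [-3.141, -0.0, 1.569]
ft_force: [0.6, -2.3, 2.9]
opening: 0.455
grip_force: 30.0
```

View pics/tilt.png

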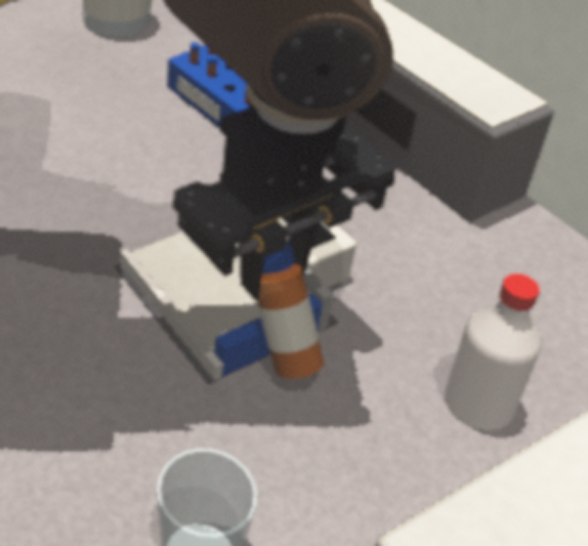

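Tilted about 45° with small forces. I'll lower and advance to lay the bottle further over the block edge, then lift.

```bash
python3 -m inch '[[[0.02,0,0.04],0,1],[[0.02,0,0.04],0,1],[[0.02,0,0.04],0,1],[[0.02,0,0.04],0,1],[[0.02,0,0.04],0,1],[[0.02,0,0.04],0,1],[[0,0,0.01],0,1],[[0,0,0],0,1],[[0,0,0],0,1],[[0,0,0],0,1]]'
```

```text
t: 13.1
eef_pos: [564.0, -265.5, 46.7]
tcp_rot: [-3.142, -0.0, 1.569]
ft_force: [0.0, -1.3, 2.7]
opening: 0.449
grip_force: 30.0
```

```bash
python3 -m inch '[[[0,0,-0.25],0,1],[[0,0,-0.25],0,1],[[0,0,-0.25],0,1],[[0.3,0.05,0],0,1],[[0.4,0.05,0],0,1],[[0.4,0.05,0],0,1],[[0.2,0.03,0],0,1],[[0,0,0.2],0,1],[[0,0,0.2],0,1],[[0,0,0],0,1]]'
python3 - <<'E'
from h import *
p=eyes.read_camera("side");save(p,"over.png",(180,440,280,560),2.1)
E
```

```text
t: 14.35
eef_pos: [574.2, -187.9, 66.2]
tcp_rot: [-3.139, -0.001, 1.568]
ft_force: [-0.5, 0.1, -0.9]
opening: 0.451
grip_force: 30.0
```

View pics/over.png

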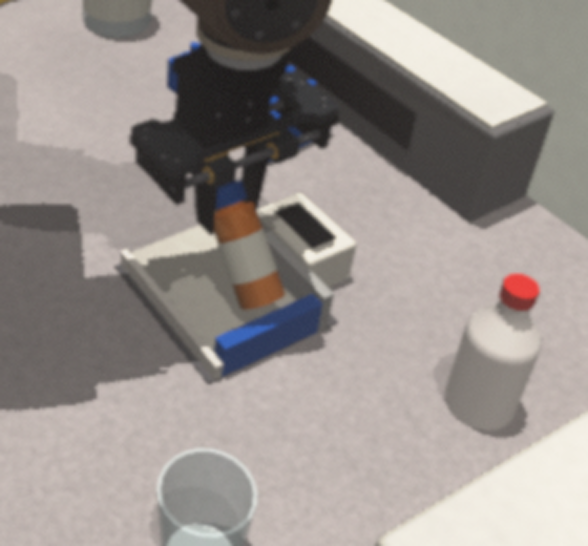

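The bottle is nearly horizontal above the nest, foot toward the stop with a gap at about crop (260,300). I'll lower it gently.

```bash
python3 -m inch '[[[0,0,0.12],0,1],[[0,0,0.12],0,1],[[0,0,0.1],0,1],[[0,0,0.08],0,1],[[0,0,0.05],0,1],[[0,0,0.05],0,1],[[0,0,0.05],0,1],[[0,0,0.05],0,1],[[0,0,0],0,1],[[0,0,0],0,1]]'
```

```text
t: 15.65
eef_pos: [575.2, -186.5, 30.7]
tcp_rot: [3.141, -0.001, 1.569]
ft_force: [-0.1, 9.2, 4.0]
opening: 0.459
grip_force: 30.0
```

```bash
python3 -m inch '[[[0,0,0.04],0,1],[[0,0,0.04],0,1],[[0,0,0.04],0,1],[[0,0,0],0,1],[[0,0,0],0,1],[[0,0,0],0,1],[[0,0,0],0,1],[[0,0,0],0,1],[[0,0,0],0,1],[[0,0,0],0,1]]'
```

```text
t: 16.9
eef_pos: [575.1, -186.7, 23.4]
tcp_rot: [3.141, -0.001, 1.569]
ft_force: [0.5, 7.7, 2.8]
opening: 0.457
grip_force: 30.0
```

```bash
python3 -m inch '[[[0.04,0,0],0,1],[[0.04,0,0],0,1],[[0,0,0.04],0,1],[[0,0,0.04],0,1],[[0,0,0.03],0,1],[[0,0,0.02],0,1],[[0,0,0],0,1],[[0,0,0],0,1],[[0,0,0],0,1],[[0,0,0],0,1]]'
python3 - <<'E'
from h import *
p=eyes.read_camera("side");save(p,"low.png",(220,400,290,490),4)
E
```

```text
t: 18.15
eef_pos: [575.0, -182.8, 15.6]
tcp_rot: [-3.142, -0.0, 1.569]
ft_force: [-0.1, -1.6, 1.8]
opening: 0.458
grip_force: 30.0
```

View pics/low.png

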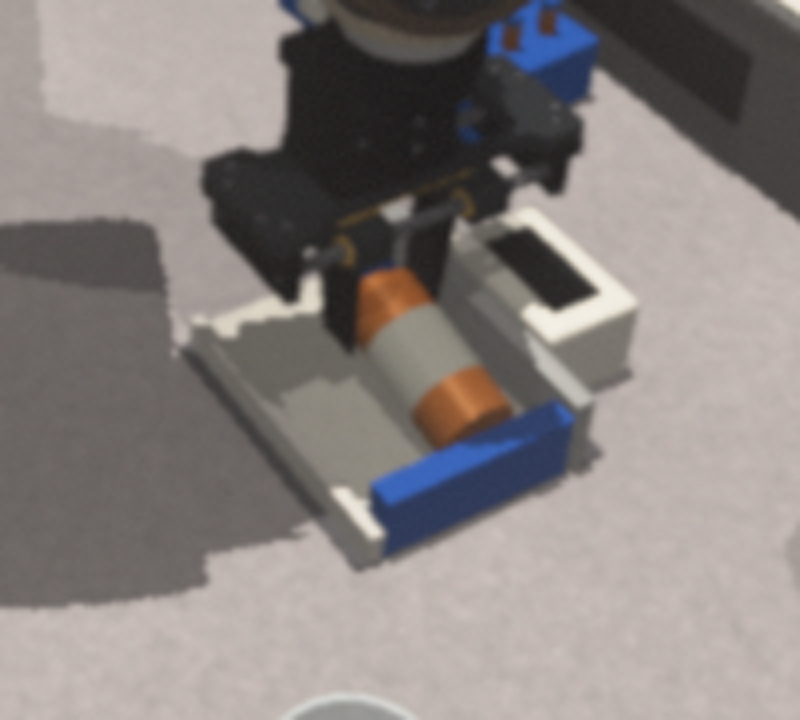

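The bottle now lies flat with its foot close to the stop, around crop (480,410). I'll slide it −y until contact.

```bash
python3 -m inch '[[[-0.03,0,0],0,1],[[-0.03,0,0],0,1],[[-0.03,0,0],0,1],[[-0.03,0,0],0,1],[[0,0,0],0,1],[[0,0,0],0,1],[[0,0,0],0,1],[[0,0,0],0,1],[[0,0,0],0,1],[[0,0,0],0,1]]'
```

```text
t: 19.45
eef_pos: [574.5, -186.9, 15.4]
tcp_rot: [-3.14, -0.004, 1.568]
ft_force: [2.5, 21.2, 4.0]
opening: 0.452
grip_force: 30.0
```

```bash
python3 -m inch '[[[0.03,0,0],0,1],[[0,0,0],0,-0.08],[[0,0,0],0,-0.08],[[0,0,0],0,-0.08],[[0,0,0],0,-0.08],[[0,0,-0.1],0,-0.08],[[0,0,-0.3],0,-0.08],[[0,0,-0.5],0,-0.08],[[0,0,-0.6],0,-0.08],[[0,0,0],0,-0.08]]'
python3 - <<'E'
from h import *
p=eyes.read_camera("side");save(p,"rel.png",(220,400,290,490),4)
s=env.state();print(s["ft_force"],s["eef_pos"])
E
```

```text
t: 20.7
eef_pos: [576.3, -188.7, 109.5]
tcp_rot: [3.136, 0.002, 1.569]
ft_force: [0.2, 1.1, -0.5]
opening: 0.54
grip_force: 0.0
[ 0.03599183  0.56889469 -0.20514027] [ 575.56267903 -188.37653254  107.7230515 ]
```

View pics/rel.png

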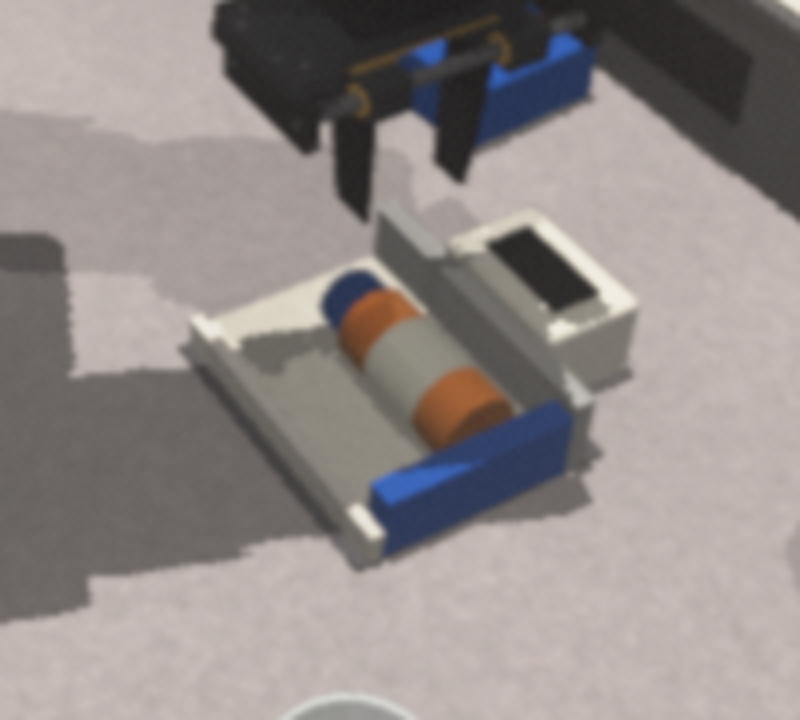

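The bottle lies along the nest with its foot at the stop (crop (470,410)), about 22 mm short of the fence. Next I'll turn the tool 90° so both fingertips press side by side along the body.

```bash
python3 -m inch '[[[-0.31,-0.33,0],0,0.16],[[-0.31,-0.33,0],0,0.16],[[0,0,0],1,0.16],[[0,0,0],1,0.16],[[0,0,0],1,0.16],[[0,0,0],1,0.16],[[0,0,0],1,0.16],[[0,0,0],1,0.16],[[0,0,0],1,0.16],[[0,0,0],1,0.16]]';python3 -m inch '[[[0,0,0],1,0.16],[[0,0,0],1,0.16],[[0,0,0],1,0.16],[[0,0,0],1,0.16],[[0,0,0],1,0.16],[[0,0,0],1,0.16],[[0,0,0],1,0.16],[[0,0,0],1,0.16],[[0,0,0],1,0.16],[[0,0,0],0.98,0.16]]'
python3 - <<'E'
from h import *
np.set_printoptions(precision=3,suppress=True)
p=eyes.read_camera("side");q=eyes.read_camera("top")
for k in(p,q):
  for r in eyes.spot_point("bottle",k)[:3]: print(r["score"],atz(k,r["centre"],34))
  for r in eyes.cut_out("bottle",k)[:3]: print(r["score"],r["centre"],atz(k,r["centre"],45))
s=env.state();print(s["eef_pos"],s["tcp_rot"],s["joints"],s["ft_force"])
E
```

```text
t: 22.0
eef_pos: [534.9, -225.0, 105.0]
tcp_rot: [-3.14, 0.0, 0.868]
ft_force: [0.7, 0.1, 0.2]
opening: 0.419
grip_force: 0.0
t: 23.25
eef_pos: [534.9, -225.1, 105.1]
tcp_rot: [-3.141, 0.001, -0.003]
ft_force: [-0.4, 0.1, 0.7]
opening: 0.42
grip_force: 0.0
0.92 [349.447 146.946  34.   ]
0.64 [ 576.551 -266.336   34.   ]
0.67 [312.5, 392.2] [ 566.031 -224.226   45.   ]
0.64 [232.7, 224.6] [370.736 197.67   45.   ]
0.27 [314.4, 371.8] [ 527.921 -208.419   45.   ]
0.65 [358.507 180.584  34.   ]
0.72 [327.9, 233.1] [357.906 191.079  45.   ]
0.53 [239.0, 378.2] [ 579.545 -163.391   45.   ]
[ 535.186 -225.195  105.424] [-3.141  0.     0.001] [-0.512  0.532  1.763  0.     0.848  1.058] [0.796 0.578 0.07 ]
```

```bash
python3 -m inch '[[[0,0,0.4],0,0.16],[[0,0,0.4],0,0.16],[[0,0,0.3],0,0.16],[[0,0,0.2],0,0.16],[[0,0,0],0,0.16],[[0.1,0,0],0,0.16],[[0.06,0,0],0,0.16],[[0.06,0,0],0,0.16],[[0,0,0],0,0.16],[[0,0,0],0,0.16]]'
```

```text
t: 24.8
eef_pos: [548.5, -225.3, 27.8]
tcp_rot: [3.142, -0.0, -0.0]
ft_force: [-1.6, -1.9, 3.7]
opening: 0.417
grip_force: 1.7
```

```bash
python3 -m inch '[[[0.04,0,0],0,0.16],[[0.04,0,0],0,0.16],[[0.04,0,0],0,0.16],[[0.04,0,0],0,0.16],[[0.04,0,0],0,0.16],[[0,0,0],0,0.16],[[0,0,0],0,0.16],[[0,0,0],0,0.16],[[0,0,0],0,0.16],[[0,0,0],0,0.16]]'
```

```text
t: 26.05
eef_pos: [560.5, -225.3, 27.6]
tcp_rot: [-3.141, 0.0, -0.001]
ft_force: [-2.0, 0.3, 2.8]
opening: 0.421
grip_force: 1.5
```

```bash
python3 -m inch '[[[0.03,0,0],0,0.16],[[0.03,0,0],0,0.16],[[0.03,0,0],0,0.16],[[0,0,0],0,0.16],[[0,0,0],0,0.16],[[0,0,0],0,0.16],[[0,0,0],0,0.16],[[0,0,0],0,0.16],[[0,0,0],0,0.16],[[0,0,0],0,0.16]]'
```

```text
t: 27.3
eef_pos: [565.9, -225.3, 27.6]
tcp_rot: [-3.141, 0.0, -0.0]
ft_force: [-0.8, -0.1, 1.9]
opening: 0.417
grip_force: 1.1
```

```bash
python3 -m inch '[[[0.02,0,0],0,0.16],[[0.02,0,0],0,0.16],[[0.02,0,0],0,0.16],[[0,0,0],0,0.16],[[0,0,0],0,0.16],[[0,0,0],0,0.16],[[0,0,0],0,0.16],[[0,0,0],0,0.16],[[0,0,0],0,0.16],[[0,0,0],0,0.16]]'
```

```text
t: 28.55
eef_pos: [569.4, -225.2, 27.6]
tcp_rot: [-3.141, 0.0, -0.001]
ft_force: [-4.9, 0.8, 5.3]
opening: 0.419
grip_force: 3.4
```

```bash
python3 -m inch '[[[0.02,0,0],0,0.16],[[0.02,0,0],0,0.16],[[0,0,0],0,0.16],[[0,0,0],0,0.16],[[0,0,0],0,0.16],[[0,0,0],0,0.16],[[0,0,0],0,0.16],[[0,0,0],0,0.16],[[0,0,0],0,0.16],[[0,0,0],0,0.16]]'
```

```text
t: 29.8
eef_pos: [570.1, -225.0, 27.4]
tcp_rot: [-3.14, 0.004, -0.0]
ft_force: [-12.9, -0.1, 9.1]
opening: 0.422
grip_force: 7.9
```

Fence contact comes at TCP x ≈ 569.5. I'll back off, go up, and approach along the diagonal.

```bash
python3 -m inch '[[[-0.08,0,0],0,0.16],[[-0.07,0,0],0,0.16],[[0,0,-0.1],0,0.16],[[0,0,-0.17],0,0.16],[[0,0,-0.2],0,0.16],[[0,0,0],0,0.16],[[0.06,0,0],0,0.16],[[0.06,0,0],0,0.16],[[0,0,0],0,0.16],[[0,0,0],0,0.16]]'; python3 -m inch '[[[0.02,0,0.02],0,0.16],[[0.02,0,0.02],0,0.16],[[0.02,0,0.02],0,0.16],[[0.02,0,0.02],0,0.16],[[0,0,0],0,0.16],[[0,0,0],0,0.16],[[0,0,0],0,0.16],[[0,0,0],0,0.16],[[0,0,0],0,0.16],[[0,0,0],0,0.16]]'
```

```text
t: 31.05
eef_pos: [570.0, -225.2, 55.6]
tcp_rot: [-3.141, 0.0, -0.0]
ft_force: [0.1, 0.5, 0.6]
opening: 0.42
grip_force: 0.0
t: 32.3
eef_pos: [574.9, -225.3, 51.0]
tcp_rot: [-3.142, -0.0, -0.001]
ft_force: [-0.8, 0.3, 0.1]
opening: 0.42
grip_force: 0.0
```

```bash
python3 -m inch '[[[0.02,0,0.02],0,0.16],[[0.02,0,0.02],0,0.16],[[0.01,0,0.01],0,0.16],[[0,0,0],0,0.16],[[0,0,0],0,0.16],[[0,0,0],0,0.16],[[0,0,0],0,0.16],[[0,0,0],0,0.16],[[0,0,0],0,0.16],[[0,0,0],0,0.16]]'
```

```text
t: 33.55
eef_pos: [577.9, -225.3, 48.0]
tcp_rot: [-3.142, -0.0, -0.0]
ft_force: [-0.3, 0.1, 0.6]
opening: 0.422
grip_force: 0.0
```

```bash
python3 -m inch '[[[0.015,0,0.015],0,0.16],[[0.015,0,0.015],0,0.16],[[0.015,0,0.015],0,0.16],[[0,0,0],0,0.16],[[0,0,0],0,0.16],[[0,0,0],0,0.16],[[0,0,0],0,0.16],[[0,0,0],0,0.16],[[0,0,0],0,0.16],[[0,0,0],0,0.16]]'
```

```text
t: 34.8
eef_pos: [580.6, -225.3, 45.3]
tcp_rot: [-3.141, 0.0, -0.001]
ft_force: [-0.1, 0.1, -0.3]
opening: 0.419
grip_force: 0.0
```

No contact yet, so I'll check by numbers where the bottle is.

Run:
```python
from h import *
np.set_printoptions(precision=1,suppress=True)
for c in("side","top"):
  k=eyes.read_camera(c)
  for r in eyes.spot_point("bottle",k)[:4]: print(c,round(r["score"],2),atz(k,r["centre"],34))
  for r in eyes.cut_out("bottle",k)[:4]:
    ys,xs=np.nonzero(r["mask"]);print(" cut",round(r["score"],2),np.array(r["centre"]),len(ys),ys.min(),ys.max(),xs.min(),xs.max())
  # orange/amber pixels in nest window
  w=(205,300,340,445) if c=="top" else (250,370,320,470)
  h=cv2.cvtColor(k["pixels"],cv2.COLOR_RGB2HSV)[w[0]:w[1],w[2]:w[3]]
  m=(h[...,0]<18)&(h[...,1]>110)&(h[...,2]>60);ys,xs=np.nonzero(m)
  print(c,"amber",m.sum(), [atz(k,[y+w[0],x+w[2]],34)[:2] for y,x in((ys.min(),xs[ys.argmin()]),(ys.max(),xs[ys.argmax()]),(ys[xs.argmin()],xs.min()),(ys[xs.argmax()],xs.max()))] if m.sum() else "", np.c_[ys+w[0],xs+w[2]].mean(0))
  for X in(575,590,597):print(X,"foot",proj(k,(X,-271,34)),"mid",proj(k,(X,-226,34)),"shoulder",proj(k,(X,-181,34)),"cap",proj(k,(X,-157,34)))
```

```text
side 0.66 [352.5 144.3  34. ]
side 0.64 [ 592.1 -273.7   34. ]
 cut 0.7 [229.6 222.1] 822 209 255 210 233
 cut 0.59 [309.3 398.5] 919 283 328 378 425
side amber 458 [array([ 720.6, -120.2]), array([ 575.1, -262.2]), array([ 584.9, -170.8]), array([ 725.1, -143.1])] [309.6 406.8]
575 foot [np.float64(329.95769332549435), np.float64(409.73950640285614)] mid [np.float64(315.3272375937987), np.float64(395.9070125862469)] shoulder [np.float64(301.6178204259473), np.float64(382.9453228288462)] cap [np.float64(294.6531988266275), np.float64(376.36055971727023)]
590 foot [np.float64(327.0921664852922), np.float64(415.87802471193845)] mid [np.float64(312.64434537723065), np.float64(401.93242505900764)] shoulder [np.float64(299.10064055286966), np.float64(388.85951365698196)] cap [np.float64(292.21819226389186), np.float64(382.2163065081525)]
597 foot [np.float64(325.7673623498547), np.float64(418.7160139875011)] mid [np.float64(311.40360258594876), np.float64(404.71896528746333)] shoulder [np.float64(297.93620382821814), np.float64(391.59539323020385)] cap [np.float64(291.0916063052333), np.f
[... 342 characters left out ...]
 [np.float64(241.48968886062872), np.float64(375.08579933079324)]
590 foot [np.float64(236.04669562509108), np.float64(420.1868087757566)] mid [np.float64(235.87402491047584), np.float64(402.3691876541308)] shoulder [np.float64(235.70120183740445), np.float64(384.5358449015876)] cap [np.float64(235.6089671644425), np.float64(375.01829318023545)]
597 foot [np.float64(233.31209194586052), np.float64(420.11861821336726)] mid [np.float64(233.1383570430069), np.float64(402.3154913219741)] shoulder [np.float64(232.96446896771312), np.float64(384.4966683997748)] cap [np.float64(232.87166596042192), np.float64(374.986871073095)]<stdin>:12: RuntimeWarning: Mean of empty slice.
  ret = um.true_divide(
```

Run:
```python
from h import *
np.set_printoptions(precision=1,suppress=True)
k=eyes.read_camera("side")
print("tips seen (row,col) ~ (274.5,381),(265,405)")
for x in (543,607):
  for z in (100,108,116,124,132): print(x,z,np.array(proj(k,(x,-188,z))))
```

```text
tips seen (row,col) ~ (274.5,381),(265,405)
543 100 [285.2 374. ]
543 108 [282.1 374.2]
543 116 [279.  374.4]
543 124 [275.9 374.7]
543 132 [272.7 375. ]
607 100 [274.4 400.4]
607 108 [271.4 400.8]
607 116 [268.3 401.2]
607 124 [265.2 401.6]
607 132 [262.1 402. ]
```

The open fingers' tips sit well above the TCP point, as the earlier picture and the 35° force direction both show. So I'll aim the 45° contact at about TCP (572, 30).

```bash
python3 -m inch '[[[-0.11,0,0],0,0.16],[[-0.1,0,0],0,0.16],[[0,0,0.06],0,0.16],[[0,0,0.06],0,0.16],[[0,0,0.06],0,0.16],[[0.02,0,0.02],0,0.16],[[0.02,0,0.02],0,0.16],[[0.02,0,0.02],0,0.16],[[0,0,0],0,0.16],[[0,0,0],0,0.16]]'
```

```text
t: 36.4
eef_pos: [571.7, -225.3, 31.1]
tcp_rot: [3.142, -0.0, -0.0]
ft_force: [-1.0, 0.5, 2.0]
opening: 0.421
grip_force: 1.0
```

```bash
python3 -m inch '[[[0.015,0,0.015],0,0.16],[[0.015,0,0.015],0,0.16],[[0,0,0],0,0.16],[[0,0,0],0,0.16],[[0,0,0],0,0.16],[[0,0,0],0,0.16],[[0,0,0],0,0.16],[[0,0,0],0,0.16],[[0,0,0],0,0.16],[[0,0,0],0,0.16]]'
```

```text
t: 37.65
eef_pos: [573.4, -225.4, 30.5]
tcp_rot: [3.141, -0.001, -0.0]
ft_force: [-6.3, 1.3, 15.6]
opening: 0.418
grip_force: 8.1
```

```bash
python3 -m inch '[[[0.012,0,-0.006],0,0.16],[[0,0,0],0,0.16],[[0,0,0],0,0.16],[[0,0,0],0,0.16],[[0,0,0],0,0.16],[[0,0,0],0,0.16],[[0,0,0],0,0.16],[[0,0,0],0,0.16],[[0,0,0],0,0.16],[[0,0,0],0,0.16]]'
```

```text
t: 38.9
eef_pos: [573.6, -225.3, 30.6]
tcp_rot: [-3.142, 0.0, -0.001]
ft_force: [-7.4, 1.0, 13.9]
opening: 0.423
grip_force: 8.1
```

```bash
python3 -m inch '[[[0.02,0,-0.004],0,0.16],[[0.01,0,0],0,0.16],[[0,0,0],0,0.16],[[0,0,0],0,0.16],[[0,0,0],0,0.16],[[0,0,0],0,0.16],[[0,0,0],0,0.16],[[0,0,0],0,0.16],[[0,0,0],0,0.16],[[0,0,0],0,0.16]]'
python3 - <<'E'
from h import *
np.set_printoptions(precision=1,suppress=True)
k=eyes.read_camera("side")
for r in eyes.spot_point("bottle",k)[:3]: print(round(r["score"],2),atz(k,r["centre"],34))
s=env.state();print(s["ft_force"],s["moment"],s["eef_pos"])
w=(250,370,320,470);h=cv2.cvtColor(k["pixels"],cv2.COLOR_RGB2HSV)[w[0]:w[1],w[2]:w[3]]
m=((h[...,0]<18)&(h[...,1]>110)&(h[...,2]>60)).astype(np.uint8)
n,_,st,ce=cv2.connectedComponentsWithStats(m)
for i in range(1,n):
  if st[i,4]>15: print(st[i,4],ce[i]+[320,250],atz(k,[ce[i][1]+250,ce[i][0]+320],45))
E
```

```text
t: 40.15
eef_pos: [574.0, -225.1, 30.5]
tcp_rot: [-3.141, 0.004, -0.0]
ft_force: [-14.4, -0.4, 16.6]
opening: 0.42
grip_force: 10.8
0.76 [ 595.5 -275.7   34. ]
0.57 [354.8 146.1  34. ]
[-13.2   0.1  16.5] [-0.2  2.6 -0.1] [ 574.  -225.2   30.6]
275 [413.3 317.9] [ 593.3 -256.6   45. ]
```

```bash
python3 -m inch '[[[0,0,-0.008],0,0.16],[[0,0,0],0,0.16],[[0,0,0],0,0.16],[[0,0,0],0,0.16],[[0,0,0],0,0.16],[[0,0,0],0,0.16],[[0,0,0],0,0.16],[[0,0,0],0,0.16],[[0,0,0],0,0.16],[[0,0,0],0,0.16]]'
```

```text
t: 41.5
eef_pos: [574.0, -225.1, 30.7]
tcp_rot: [-3.141, 0.004, -0.0]
ft_force: [-13.4, -0.8, 13.8]
opening: 0.421
grip_force: 9.2
```

The push is steady at about 19 N along the diagonal (13.4 N toward the fence, 13.8 N down), so I'm handing in.

Run:
```python
from h import *
print(env.state()["ft_force"]); print(env.job_done())
```

```text
[-13.35939692  -0.7583028   13.78345598]
the job is handed in; nothing more can be done
None
```

I handed the job in with the blue-capped amber bottle lying in the nest, its foot against the stop block, and the fingertips still pressing it into fence and bed at about 19 N on the diagonal (no verdict came back).

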